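# Ram a hung-up stack of nylon pucks home in a packing tube

### The job

The stack of black pucks has hung up part way down the clear packing tube. Take the long packing rod out of its wooden rack, push the stack down the tube with it until the stack is pressed firmly onto the bottom, and leave the rod standing loose in the tube.

Things in the scene. Friction and masses are not known exactly. Their poses are not given: they have to be found in the camera images.
- long_rod_handle (a point): Centre of the long rod's dark wooden handle (upright, round, 34 mm diameter, 72 mm long; z runs up the rod). Below the handle: a steel collar, 56 mm diameter, 8 mm thick, then a steel shaft, 22 mm diameter, 100 mm long. About 0.3 kg. The point is 144 mm above the foot, 36 mm below the top. The rack's other rod is alike but its shaft is 35 mm: too short, stands 65 mm lower.
- long_rod_foot (a point): Centre of the flat lower end of the long rod's shaft; z runs up the rod. At the start it stands 10 mm above the table in one of the two holes (28 mm wide, 30 mm deep, 110 mm apart) of a wooden rack block 210 x 100 mm, 40 mm high: lift it straight up over 30 mm to free it.
- tube_mouth (a point): Centre of the open mouth, 100 mm above the table, of the upright clear tube fixed on a steel base plate (120 mm square, 8 mm thick). The mouth is a metal funnel, 64 mm inside at the rim, narrowing over 15 mm to the tube: 40 mm inside, 46 mm outside, its floor 92 mm below the mouth. z points up. A grey tube with a black cap nearby is a bystander.
- stack (a joint): Travel in m of the stack of three black pucks (37 mm diameter, 30 mm high together) down the tube. Its top lies 22 mm plus this value below the mouth. Starts at 0 to 0.015; at 0.040 it sits on the bottom. It drags with about 6 to 8 N as it slides and stays where it is left; on the bottom it is rigid, and a press of 12 to 20 N is firm.
There are look-alikes about, which are no part of the job. What is shaped like the part that bears long_rod_handle but green, orange or turquoise is not meant.

How it is judged:
On the way:
1. the long rod presses with more than 9 N on the stack while the stack is within 3 mm of the bottom (value of joint stack above 0.037 m and contact force between long_rod and stack above 9 N).
At the end, for the whole second after the job is handed in: The stack is within 3 mm of the bottom of the tube, and the long rod stands at rest in the tube, its foot at least 45 mm below the mouth and leaning less than 31 degrees (it may lean on the tube's wall) (value of joint stack above 0.037 m and horizontal distance between long_rod_foot and tube_mouth below 0.02 m and z of long_rod_foot in the frame of tube_mouth below -0.045 m and angle between long_rod_handle's own z axis and vertical below 0.55 rad and linear speed of long_rod below 0.03 m/s); the robot touches nothing.
It also fails if it takes over 42 s, if anything falls off the work surface, if the arm or the gripper's body presses on something with over 40 N, if the wrist force passes 120 N, or if a joint passes its speed limit or range.

### The arm

A 6-joint arm with a two-finger parallel gripper is mounted at the origin on the work surface. World frame = base frame: x ahead of the robot, y to its left, z up, the work surface at z = 0. Lengths are in m, angles in rad, forces in N, time in s.
With the tool pointing down it reaches from about 0.375 to 0.9 m from the base axis. Payload 3.1 kg.
Tool frame: the origin (TCP) lies midway between the tips of the shut fingers; the grasp point (between the pads) lies 19 mm behind it; z points along the fingers, y is the line along which they close (so a half turn about z gives the same grasp; the last joint's range is limited). The gripper opens to 87 mm and grips with 3 to 60 N. Pads are 19 mm wide; open, the fingers measure 117 mm over their backs; the gripper's body (75 mm by 190 mm) begins 51 mm behind the grasp point.
Start: joints at [-1.466, 0.527, 1.433, -0, 1.181, -0.178], TCP at [0.175, -0.6, 0.223] pointing down, gripper open.
Joint ranges: [-3.08, 3.08], [-0.75, 2.2], [0.22, 2.44], [-1.43, 4.57], [0, 2.65], [-2.85, 2.85]. Speed limits (rad/s): [2.79, 2.79, 3.14, 3.14, 3.14, 3.14].

### API

Orientations are given as a unit quaternion [x, y, z, w].
In Python, from rig import get_obs, cams, job gives the robot as it stands.
- The arm moves only by the tool servo_tool, never from a script. Its argument "moves" is text: rows parted by semicolons, each of 5 numbers parted by spaces: the shift along the tool's x, y, z in m, then the turn about the tool's z in degrees, then the finger opening in m, from 0 to 0.087. In form: dx dy dz spin claw; .... A call has 1 to 10 rows; each row is the pose to reach, as a shift and turn from the pose commanded when the call began, along the tool's axes at that moment; what a row does not reach only later rows make up. A row lasts 1/12 s, in which the tool goes at most 41.7 mm and 7.16 degrees, less where a joint would pass 70% of its speed; a pose out of reach is approached as far as the arm can. A call with a gripper value outside its range is refused whole. The fingers move at their own pace and stop on an object; "grip_force" is the grip in N (left out, the last holds). Time passes only in rows, so rows that repeat a pose let the fingers close. It gives the time, the measured TCP pose, the force, the opening and the grip force at its end, in the units of the state.
- get_obs(): the state, without advancing time (a new reading comes with each control period).
- cams.camera(name): name is "scene" or "top" or "wrist"; returns the picture (420x560x3 uint8, blue, green, red); there is no depth.
- cams.camera_model(name): a dict with "fx", "fy", "cx", "cy" (pixels), "R" (3x3) and "t" (3): a world point X has camera coordinates R X + t. Camera axes: x right, y down, z forward; pixel columns grow to the right and rows downward; lengths in m; the calibration is good to about 2 mm. A picture is of the moment at which its call begins: read the wrist's pose just before it. camera_model takes no time and is no camera call; for the wrist camera it gives the pose at the moment of the call.
- job.hand_in(): hands the job in; it is judged then, once.
The state is a dict: "time": time; "q": joint angles; "joint_velocities": joint speeds; "joint_torque": joint torques, N m; "position": TCP position; "tool_rot": TCP orientation; "ft_force": force on the tool from outside, world axes, zero at the start; "moment": the same for the moment, N m; "grip_width": finger opening in m; "grip_force": force on a finger pad.
Only numpy, scipy, OpenCV 4.12 (cv2) and the standard library are available. Lean on these libraries where they do the work, as an engineer would, in place of code of your own. Each camera call takes 0.05 s, during which the arm holds its last target. There are 200 camera calls.

## Working session

There is one attempt and no reset: what is moved stays moved. The work goes in short steps, Python scripts to look and compute and a tool call to move; the robot and the scene stay as the last step left them, time stands still between calls to the robot, and variables do not carry over. Pictures are saved under pics/ and viewed, at most 10 in all, crops included, and the job is handed in when it is done.

Besides the shell and the picture viewer there is one more tool, called after "Emit:" by a JSON object that holds its "op" and its "data". servo_tool: Moves the arm, as the interface text tells. Its arguments: {"type":"object","properties":{"moves":{"type":"string"},"grip_force":{"type":"number"}},"required":["moves"]}

```bash
mkdir -p pics; cat > h.py <<'E'
import numpy as np, cv2
from rig import get_obs, cams, job
def ray(n,u,v,m=None):
    m=m or cams.camera_model(n);R=np.array(m["R"]);t=np.array(m["t"])
    return -R.T@t, R.T@np.array([(u-m["cx"])/m["fx"],(v-m["cy"])/m["fy"],1])
def atz(n,u,v,z,m=None):
    c,d=ray(n,u,v,m);return c+d*(z-c[2])/d[2]
def proj(n,X,m=None):
    m=m or cams.camera_model(n);p=np.array(m["R"])@np.array(X)+np.array(m["t"])
    return m["fx"]*p[0]/p[2]+m["cx"],m["fy"]*p[1]/p[2]+m["cy"]
def tri(a,b):
    (c,d),(e,f)=ray(*a),ray(*b)
    s=np.linalg.lstsq(np.c_[d,-f],e-c,rcond=None)[0]
    p,q=c+s[0]*d,e+s[1]*f;return (p+q)/2,np.linalg.norm(p-q)
E
python3 - <<'E'
from h import *
for n in("scene","top"):
    cv2.imwrite(f"pics/{n}0.png",cv2.resize(cams.camera(n),None,fx=1.42,fy=1.42,interpolation=cv2.INTER_CUBIC))
    m=cams.camera_model(n);print(n,-np.array(m["R"]).T@np.array(m["t"]),m["fx"])
E
```

```text
scene [ 1.16358968 -0.0988008   0.80934736] 503.94437951762666
top [ 0.44197019 -0.04934746  1.08866246] 466.12266597167576
```

View pics/scene0.png

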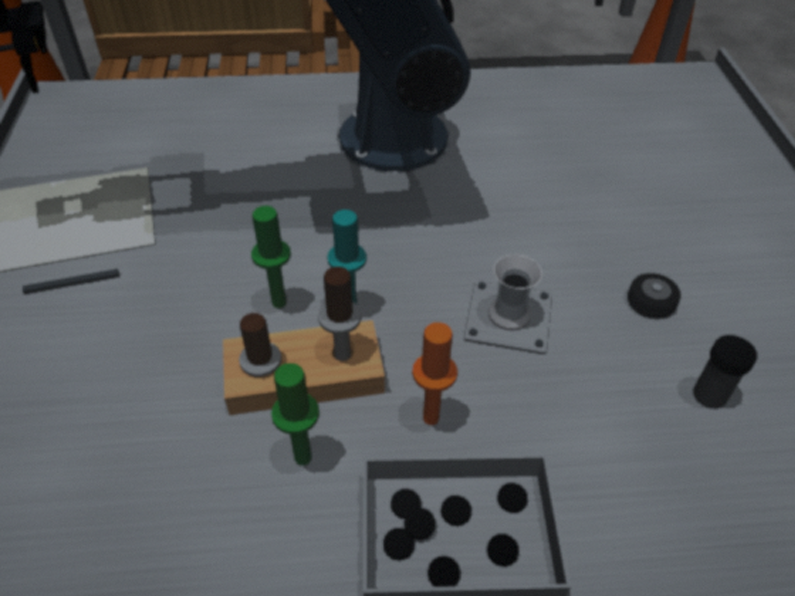

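View pics/top0.png

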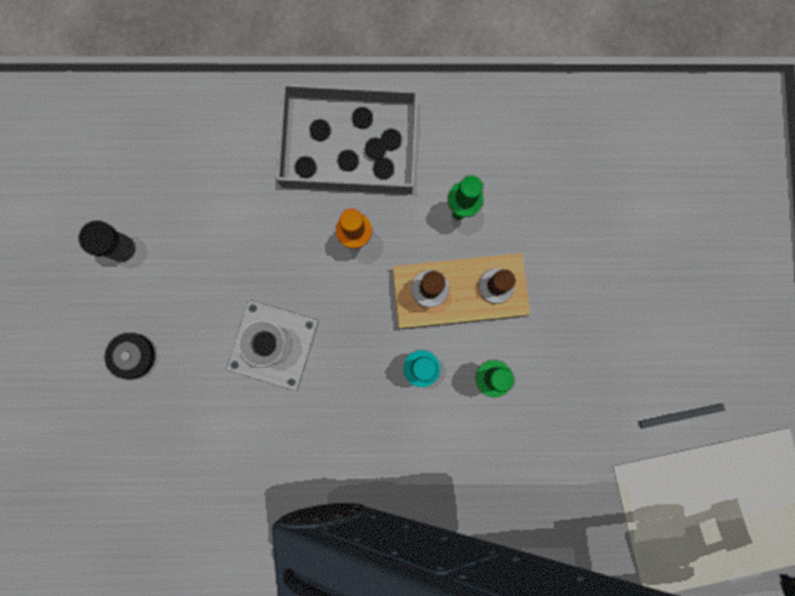

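Candidates (enlarged scene pixels):
- brown handles in the rack: tall (338,282), short (255,325)
- green decoys: (267,225) and (290,385)
- turquoise decoy: (346,225)
- orange decoy: (437,345)

I choose the tall brown one at scene (338,282), top (433,283). The tube is the clear one at scene (517,270), top (264,343); the black-capped one is the bystander. Next is a close crop to check.

```bash
python3 - <<'E'
from h import *
s=cv2.imread("pics/scene0.png");t=cv2.imread("pics/top0.png")
f=lambda i,x,y:cv2.resize(i[y:y+100,x:x+130],None,fx=3,fy=3,interpolation=cv2.INTER_CUBIC)
a=np.vstack([np.hstack([f(s,275,255),f(s,455,245)]),np.hstack([f(t,370,240),f(t,210,295)])])
cv2.imwrite("pics/crop.png",a)
P=lambda u,v:(u/1.42,v/1.42)
print("long",tri(("scene",*P(337,276)),("top",*P(433,281))),atz("top",*P(433,281),.19))
print("short",atz("top",*P(503,280),.125))
print("mouth",tri(("scene",*P(517,271)),("top",*P(264,343))),atz("top",*P(264,343),.1))
for n,p in dict(teal=(425,369),orange=(351,220),green=(471,187),green2=(501,380)).items(): print(n,atz("top",*P(*p),.18))
for p in((393,268),(523,254),(529,315),(399,328)):print(atz("top",*P(*p),.04))
o=get_obs();print(o["tool_rot"],o["ft_force"],o["time"])
E
```

```text
long (array([ 0.5518772 , -0.11332784,  0.18891322]), np.float64(0.0006879026684249588)) [ 0.55175616 -0.11290648  0.19      ]
short [ 0.56067844 -0.22054302  0.125     ]
mouth (array([0.47137997, 0.13461969, 0.09967416]), np.float64(0.002666779248326049)) [0.47117443 0.13321724 0.1       ]
teal [ 0.43203967 -0.10119561  0.18      ]
orange [ 6.39241435e-01 -1.79899644e-04  1.80000000e-01]
green [ 0.68584666 -0.16872974  0.18      ]
green2 [ 0.41641781 -0.20483934  0.18      ]
[ 0.59133205 -0.0597469   0.04      ]
[ 0.61309329 -0.26884892  0.04      ]
[ 0.5148099  -0.27583875  0.04      ]
[ 0.49533229 -0.06867216  0.04      ]
[ 9.89949591e-01  1.41417189e-01  3.37063044e-05 -9.92162890e-04] [-0.11407389 -0.06103877 -1.16909625] 0.1
```

View pics/crop.png

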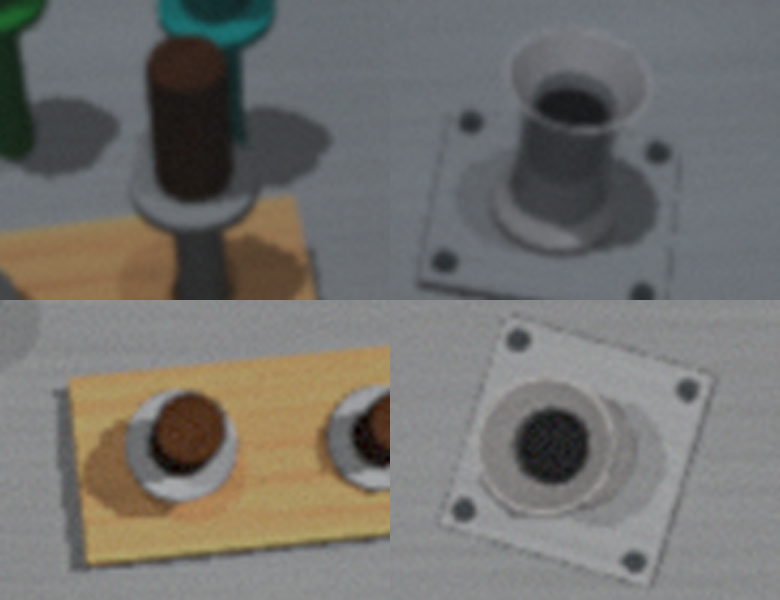

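The crop confirms the tall dark-brown rod: top face at crop (188,433) and (187,58), with the long shaft visible. The clear tube's rim is centred at crop (548,446) and (580,80). The estimates fit the given sizes: handle top z is 0.189, mouth z is 0.0997, and the two rods are 108 mm apart. Moving above the rod.

Emit:
{"op": "servo_tool", "data": {"moves": "0.25 -0.18 -0.02 0 0.087;0.25 -0.18 -0.02 0 0.087;0.25 -0.18 -0.02 0 0.087;0.25 -0.18 -0.02 0 0.087;0.25 -0.18 -0.02 0 0.087;0.25 -0.18 -0.02 0 0.087;0.495 -0.362 -0.04 0 0.087;0.495 -0.362 -0.04 0 0.087;0.495 -0.362 -0.04 0 0.087;0.495 -0.362 -0.04 0 0.087", "grip_force": 50}}

```text
time: 0.93
position: [0.4299, -0.269, 0.2495]
tool_rot: [0.99, 0.141, -0.0, -0.0]
ft_force: [0.2, -0.1, 0.0]
grip_width: 0.0866
grip_force: 0.0
```

Emit:
{"op": "servo_tool", "data": {"moves": "0.12 -0.09 -0.01 0 0.087;0.12 -0.09 -0.01 0 0.087;0.12 -0.09 -0.01 0 0.087;0.12 -0.09 -0.01 0 0.087"}}

```text
time: 1.27
position: [0.5209, -0.1475, 0.2597]
tool_rot: [0.99, 0.143, 0.0, -0.001]
ft_force: [-0.2, -0.6, 0.3]
grip_width: 0.0869
grip_force: 0.0
```

```bash
python3 - <<'E'
from h import *
o=get_obs();m=cams.camera_model("wrist");print(o["position"],o["tool_rot"],o["q"],o["time"],o["joint_velocities"])
im=cams.camera("wrist")
for n,X in dict(rod=(.551,-.113,.19),mouth=(.471,.134,.1)).items():
    print(n,proj("wrist",X,m))
import json;json.dump({k:np.array(v).tolist() for k,v in m.items()},open("m1.json","w"))
cv2.imwrite("pics/w1.png",cv2.resize(im,None,fx=1.42,fy=1.42))
E
```

```text
[ 0.52089696 -0.14745174  0.25968961] [ 9.89770184e-01  1.42669183e-01  4.26772732e-04 -5.52422464e-04] [-4.83162248e-01  3.70667620e-01  1.59850770e+00  1.51404373e-03
  1.17237384e+00  8.00731315e-01] 1.2667 [ 0.53701687  0.12279486 -0.25750761 -0.03841964  0.14123487  0.53298116]
rod (np.float64(235.70297083190442), np.float64(163.77963462104958))
mouth (np.float64(-45.49305352265412), np.float64(157.15436421612722))
```

View pics/w1.png

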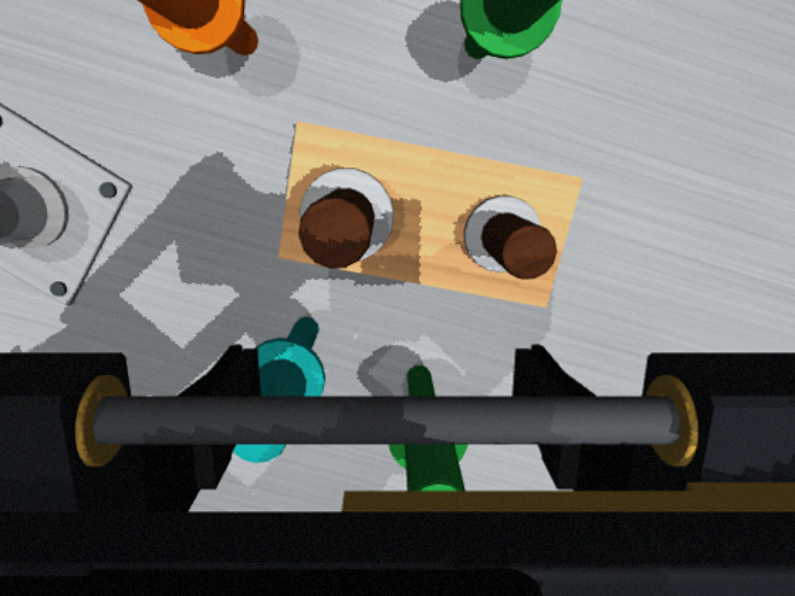

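The wrist view shows the handle top at (336,230), within about 2 px of the prediction, so the rod is at (0.551,-0.113). I'll settle the arm to read the actual pose.

Emit:
{"op": "servo_tool", "data": {"moves": "0.02 -0.015 0 0 0.087;0.02 -0.015 0 0 0.087;0.02 -0.015 0 0 0.087;0.02 -0.015 0 0 0.087"}}

```text
time: 1.65
position: [0.5336, -0.1313, 0.2592]
tool_rot: [0.99, 0.142, -0.001, -0.0]
ft_force: [1.0, 0.5, 0.2]
grip_width: 0.0868
grip_force: 0.0
```

```bash
cat > go.py <<'E'
import sys;from h import *
from scipy.spatial.transform import Rotation as R
o=get_obs();T=np.array([float(a) for a in sys.argv[1:4]])
print("shift",(R.from_quat(o["tool_rot"]).inv().apply(T-o["position"])).round(4),"pos",np.round(o["position"],4),"ft",np.round(o["ft_force"],2),"t",o["time"])
E
python3 go.py .551 -.113 .135
```

```text
shift [ 0.022  -0.0127  0.1242] pos [ 0.5336 -0.1313  0.2592] ft [1.01 0.53 0.16] t 1.65
```

Emit:
{"op": "servo_tool", "data": {"moves": "0.022 -0.0125 0 0 0.087;0.022 -0.0125 0 0 0.087;0.022 -0.0125 0.02 0 0.087;0.022 -0.0125 0.04 0 0.087;0.022 -0.0125 0.04 0 0.087;0.022 -0.0125 0.04 0 0.087"}}

```text
time: 2.15
position: [0.5505, -0.1136, 0.2188]
tool_rot: [0.99, 0.141, -0.002, -0.001]
ft_force: [0.6, -0.5, 0.5]
grip_width: 0.0871
grip_force: 0.0
```

```bash
python3 go.py .551 -.113 .135
```

```text
shift [ 0.0009 -0.0002  0.0838] pos [ 0.5505 -0.1136  0.2188] ft [ 0.56 -0.53  0.45] t 2.15
```

Emit:
{"op": "servo_tool", "data": {"moves": "0 0 0.03 0 0.087;0 0 0.06 0 0.087;0 0 0.083 0 0.087;0 0 0.083 0 0.087;0 0 0.083 0 0.087;0 0 0.083 0 0.06;0 0 0.083 0 0.03;0 0 0.083 0 0.02;0 0 0.083 0 0.02;0 0 0.083 0 0.02"}}

```text
time: 2.98
position: [0.5524, -0.113, 0.1376]
tool_rot: [0.99, 0.141, 0.001, 0.0]
ft_force: [0.5, 1.0, 0.7]
grip_width: 0.061
grip_force: 0.0
```

Emit:
{"op": "servo_tool", "data": {"moves": "0 0 0 0 0.02;0 0 0 0 0.02;0 0 0 0 0.02;0 0 0 0 0.02"}}

```text
time: 3.32
position: [0.5519, -0.1128, 0.1366]
tool_rot: [0.99, 0.141, -0.0, 0.0]
ft_force: [-0.4, -1.6, 0.7]
grip_width: 0.0352
grip_force: 0.9
```

Emit:
{"op": "servo_tool", "data": {"moves": "0 0 0 0 0.02;0 0 0 0 0.02;0 0 0 0 0.02;0 0 0 0 0.02;0 0 -0.02 0 0.02;0 0 -0.04 0 0.02;0 0 -0.06 0 0.02;0 0 -0.08 0 0.02;0 0 -0.08 0 0.02;0 0 -0.08 0 0.02"}}

```text
time: 4.15
position: [0.5521, -0.1128, 0.2168]
tool_rot: [0.99, 0.141, 0.001, 0.0]
ft_force: [0.1, 0.6, -4.2]
grip_width: 0.0331
grip_force: 50.0
```

```bash
python3 go.py .4705 .1345 .262
```

```text
shift [-0.009  -0.2602 -0.0454] pos [ 0.5521 -0.1128  0.2168] ft [ 0.14  0.64 -4.19] t 4.15
```

The rod is held: opening 33 mm, grip 50 N, and its weight shows at the wrist. Carrying it to the tube.

Emit:
{"op": "servo_tool", "data": {"moves": "0 0 -0.03 0 0.02;0 0 -0.045 0 0.02;-0.002 -0.03 -0.045 0 0.02;-0.003 -0.065 -0.045 0 0.02;-0.004 -0.1 -0.045 0 0.02;-0.005 -0.135 -0.045 0 0.02;-0.006 -0.17 -0.045 0 0.02;-0.007 -0.205 -0.045 0 0.02;-0.008 -0.24 -0.045 0 0.02;-0.009 -0.255 -0.045 0 0.02"}}

```text
time: 4.98
position: [0.468, 0.1329, 0.2593]
tool_rot: [0.99, 0.143, -0.003, -0.001]
ft_force: [0.2, -0.9, -3.5]
grip_width: 0.0331
grip_force: 50.0
```

Emit:
{"op": "servo_tool", "data": {"moves": "0 -0.005 0 0 0.02;0 -0.005 0 0 0.02;0 -0.005 0 0 0.02;0 -0.005 0 0 0.02"}}

```text
time: 5.32
position: [0.4708, 0.1332, 0.2609]
tool_rot: [0.99, 0.141, -0.0, 0.0]
ft_force: [-0.4, -1.0, -3.5]
grip_width: 0.0334
grip_force: 50.0
```

```bash
python3 go.py .4705 .1345 .262; python3 - <<'E'
from h import *
s=cams.camera("scene");t=cams.camera("top")
f=lambda i,x,y:cv2.resize(i[y:y+140,x:x+100],None,fx=4,fy=4,interpolation=cv2.INTER_CUBIC)
a=np.hstack([f(s,315,100),f(t,135,170)])
cv2.imwrite("pics/over.png",a)
E
```

```text
shift [ 0.0001 -0.0013 -0.0011] pos [0.4708 0.1332 0.2609] ft [-0.41 -1.04 -3.53] t 5.3167
```

View pics/over.png

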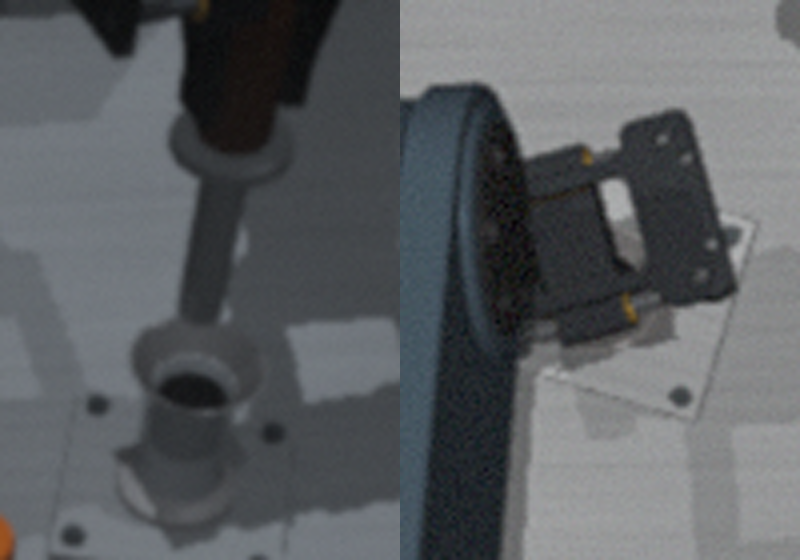

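The left half shows the rod above the funnel, foot end at (200,315) and rim centre at (198,364). I'll compare that with a vertical rod projected from the TCP.

```bash
python3 - <<'E'
from h import *
for z in(.134,.234,.242):
    u,v=proj("scene",(.4708,.1332,z));print(z,(u-315)*4,(v-100)*4)
u,v=proj("scene",(.4708,.1345,.1));print((u-315)*4,(v-100)*4)
print([proj("scene",(.4708+a,.1332+b,.134)) for a,b in((0,0),(.01,0),(0,.01))])
E
```

```text
0.134 200.1720721651427 312.9410239481459
0.234 231.1365423903594 151.33892784416412
0.242 233.8348837146334 137.25641292189755
193.25988471820415 362.31159654820044
[(np.float64(365.0430180412857), np.float64(178.23525598703648)), (np.float64(366.05119918774164), np.float64(181.81825420767908)), (np.float64(370.1120090372916), np.float64(177.99411857818677))]
```

The rod hangs vertical and is centred within about 2 mm. Lowering.

Emit:
{"op": "servo_tool", "data": {"moves": "0 -0.002 0.01 0 0.02;0 -0.002 0.02 0 0.02;0 -0.002 0.03 0 0.02;0 -0.002 0.04 0 0.02;0 -0.002 0.05 0 0.02;0 -0.002 0.056 0 0.02;0 -0.002 0.062 0 0.02;0 -0.002 0.068 0 0.02;0 -0.002 0.074 0 0.02;0 -0.002 0.08 0 0.02"}}

```text
time: 6.25
position: [0.4702, 0.1357, 0.1818]
tool_rot: [0.99, 0.142, 0.0, 0.0]
ft_force: [-1.8, -2.5, 3.4]
grip_width: 0.0331
grip_force: 50.0
```

Emit:
{"op": "servo_tool", "data": {"moves": "0 0 0.003 0 0.02;0 0 0.006 0 0.02;0 0 0.009 0 0.02;0 0 0.011 0 0.02;0 0 0.013 0 0.02;0 0 0.013 0 0.02"}}

```text
time: 6.75
position: [0.4701, 0.1363, 0.1683]
tool_rot: [0.99, 0.141, 0.0, -0.0]
ft_force: [-0.7, 0.5, -2.4]
grip_width: 0.0334
grip_force: 50.0
```

Emit:
{"op": "servo_tool", "data": {"moves": "0 0 0.001 0 0.02;0 0 0.002 0 0.02;0 0 0.003 0 0.02;0 0 0.003 0 0.02"}}

```text
time: 7.08
position: [0.4701, 0.1364, 0.1656]
tool_rot: [0.99, 0.141, 0.0, -0.0]
ft_force: [0.7, -0.9, 0.2]
grip_width: 0.0332
grip_force: 50.0
```

Emit:
{"op": "servo_tool", "data": {"moves": "0 0 0.0005 0 0.02;0 0 0.001 0 0.02;0 0 0.001 0 0.02"}}

```text
time: 7.33
position: [0.4701, 0.1364, 0.1646]
tool_rot: [0.99, 0.141, 0.0, -0.0]
ft_force: [0.2, -0.8, 1.2]
grip_width: 0.033
grip_force: 50.0
```

Emit:
{"op": "servo_tool", "data": {"moves": "0 0 0.0005 0 0.02;0 0 0.001 0 0.02;0 0 0.001 0 0.02"}}

```text
time: 7.58
position: [0.4702, 0.1364, 0.1645]
tool_rot: [0.99, 0.141, 0.0, -0.0]
ft_force: [0.1, -0.6, 8.0]
grip_width: 0.0336
grip_force: 50.0
```

Emit:
{"op": "servo_tool", "data": {"moves": "0 0 0.0005 0 0.02;0 0 0.001 0 0.02;0 0 0.001 0 0.02"}}

```text
time: 7.83
position: [0.4704, 0.1364, 0.1644]
tool_rot: [0.99, 0.141, 0.001, -0.0]
ft_force: [-2.6, -0.6, 14.6]
grip_width: 0.0335
grip_force: 50.0
```

The arm has stalled at z 0.1644, putting the foot at 0.038 as expected for the bottom. The force change is about 18 N, which is a firm press. Next I relieve the load, release and retreat.

Emit:
{"op": "servo_tool", "data": {"moves": "0 0 0 0 0.02;0 0 -0.001 0 0.02;0 0 -0.002 0 0.02;0 0 -0.002 0 0.02;0 0 -0.002 0 0.05;0 0 -0.002 0 0.08;0 0 -0.002 0 0.08;0 0 -0.002 0 0.08;0 0 -0.002 0 0.08;0 0 -0.002 0 0.08"}}

```text
time: 8.67
position: [0.4699, 0.1362, 0.1645]
tool_rot: [0.99, 0.141, -0.0, -0.0]
ft_force: [-0.4, 0.0, 0.1]
grip_width: 0.0653
grip_force: 0.0
```

Emit:
{"op": "servo_tool", "data": {"moves": "0 0 0 0 0.08;0 0 0 0 0.08;0 0 0 0 0.08;0 0 0 0 0.08;0 0 0 0 0.08;0 0 0 0 0.08"}}

```text
time: 9.17
position: [0.4699, 0.1362, 0.1647]
tool_rot: [0.99, 0.141, 0.0, 0.0]
ft_force: [0.6, -0.6, 0.4]
grip_width: 0.0797
grip_force: 0.0
```

```bash
python3 go.py .47 .136 .3; python3 - <<'E'
from h import *
s=cams.camera("scene")
cv2.imwrite("pics/rel.png",cv2.resize(s[50:260,300:460],None,fx=2.8,fy=2.8,interpolation=cv2.INTER_CUBIC))
E
```

```text
shift [ 0.      0.0002 -0.1353] pos [0.4699 0.1362 0.1647] ft [ 0.65 -0.61  0.37] t 9.1667
```

View pics/rel.png

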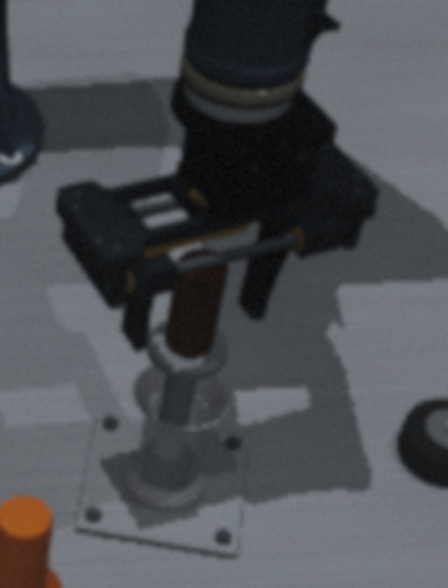

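The picture shows the rod standing upright in the tube at (195,310), with both fingers clear of the handle. Retreating straight up.

Emit:
{"op": "servo_tool", "data": {"moves": "0 0 -0.01 0 0.08;0 0 -0.03 0 0.08;0 0 -0.06 0 0.08;0 0 -0.09 0 0.08;0 0 -0.12 0 0.08;0 0 -0.13 0 0.08;0 0 -0.13 0 0.08;0 0 -0.13 0 0.08;0 0 -0.13 0 0.08;0 0 -0.13 0 0.08"}}

```text
time: 10.05
position: [0.4688, 0.1361, 0.293]
tool_rot: [0.99, 0.141, -0.002, -0.0]
ft_force: [-0.8, 0.2, 0.7]
grip_width: 0.08
grip_force: 0.0
```

```bash
python3 - <<'E'
from h import *
s=cams.camera("scene")
cv2.imwrite("pics/end.png",cv2.resize(s[50:260,300:460],None,fx=2.8,fy=2.8,interpolation=cv2.INTER_CUBIC))
E
```

```text
(no output)
```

View pics/end.png

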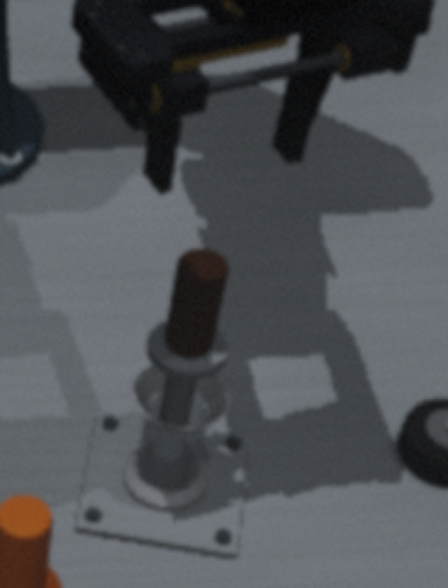

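The rod stands free and upright in the tube at (200,300), its foot on the stack at the bottom, and the gripper is well above it. Handing in.

```bash
python3 -c "
from rig import job
print(job.hand_in())"
```

```text
the job is handed in; nothing more can be done
None
```

I pushed the stack to the bottom of the tube with about 18 N, left the long rod standing loose and upright in it, and handed the job in at about 10 s; no verdict came back.

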